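# Open a waste can with a squeeze-and-turn safety cap

## Task

Take the safety cap off the solvent waste can: squeeze its two side tabs together and, keeping them squeezed, turn the cap anticlockwise (seen from above) gently until it comes up against its stop, never forcing it, then lift it straight off. Set the cap down in the steel tray without dropping it, let go, and leave the bottle, the flask and the tube rack alone.

Things in the scene. Friction and masses are not known exactly. Their poses are not given: they have to be found in the camera images.
- can: White plastic waste can, 130 x 110 mm (its x, y) and 130 mm high, held to the bench by a steel bracket round its foot (does not move). A neck of 34 mm outer radius stands on the middle of its top, up to 156 mm. Origin: centre of its underside; z up. Locked, the cap's x axis lies along the can's x axis (within 3 degrees). Cap and can bear at most 30 N against each other.
- mouth (a point): Middle of the neck's rim, 156 mm up, axes as the can's. A keyhole plate fixed in it sits at an angle that differs from can to can: the cap turns 37 to 84 degrees anticlockwise from locked before its tabs meet two springy end stops (torque then grows 0.1 N m per degree). Lugs pass the slots only 0 to 5 degrees past that first touch (best 2.5); elsewhere the cap catches after 2 mm of lifting.
- keeper (a point): Middle of the gap between the two keeper blocks on the neck's +x side, level with their tops, 30 mm from the neck's axis. The blocks are 13 mm high, 26.5 to 33 mm from the axis, gap 11 mm; the same pair stands on the -x side. A foot of a cap tab lies in each gap while the cap is locked.
- cap: Black plastic safety cap, 85 to 170 g, 1 mm sideways play. Origin: on its axis, in the plane where it sits on the neck's springy seal, 6 mm above the rim; pushed down it gives 6 mm (2 N at first, 8 N at the end). z up; spring tabs at +x and -x. Between them a round body of 37 mm diameter, 38 mm high, with a 52 mm bar along y, 11 to 21 mm above the origin. It turns with little friction.
- tab_a_face (a point): Middle of the outer face of the finger plate of the +x tab, 36 mm above the cap's origin; the place for a finger. The plate is 20 mm wide (y), 5 mm thick, 20 to 46 mm above the origin. The two outer faces are 62 mm apart when free, 50 mm when fully squeezed. The spring takes 3 N at first, 8 N when the tab is fully in (6 mm).
- tab_b_face (a point): The same point on the opposite (-x) tab.
- foot_a (a point): Underside of the foot of the +x tab, 1 mm above the cap's origin plane (7 mm above the rim); the -x tab has the same. The foot is 8 mm wide (y), 7 mm high, 23 to 30 mm from the cap's axis when free and 17 to 24 mm when fully squeezed. It clears the keeper blocks once squeezed in more than 4 mm, and when squeezed meets an end stop (13 mm high, 16 to 25 mm from the axis).
- lugs (a point): Middle of the cap's two cross lugs, 16 mm below its origin, axes as the cap's: a bar 35 mm long (y), 9 mm wide, 4 mm high at the end of a 21 mm stem that reaches 18 mm below the origin.
- tray: Shallow open steel tray, 170 x 130 mm (its x, y), 18 mm high, 3 mm walls and floor, fixed to the bench. Origin: centre of its underside. A cap set down in it may stand on its lugs or lean over.
- bottle: White plastic reagent bottle with red cap, 64 mm across, 140 mm high, loose. Origin: centre of its underside. Leave alone.
- flask: Conical glass flask, 72 mm across at the foot, 105 mm high, loose. Origin: centre of its underside. Leave alone.
- rack: White test tube rack, 110 x 70 mm, 90 mm high over its tubes, loose. Origin: centre of its underside. Leave alone.

How it is judged:
By the outcome, as a careful person would: the job done as asked, in the order asked, and still so for the second after the job is handed in, with the robot touching nothing.
It also fails if it takes over 64 s, if anything falls off the work surface, if the arm or the gripper's body presses on something with over 40 N, if the wrist force passes 120 N, or if a joint passes its speed limit or range.

## Robot

A 6-joint arm with a two-finger parallel gripper is mounted at the origin on the work surface. World frame = base frame: x ahead of the robot, y to its left, z up, the work surface at z = 0. Lengths are in m, angles in degrees, forces in N, time in s.
With the tool pointing down it reaches from about 0.275 to 0.85 m from the base axis. Payload 5.2 kg.
Tool frame: the origin (TCP) lies at the very end of the fingers, on their centre line; the grasp point (between the pads) lies manip.grip_point_offset behind it (manip.grip_point_offset is the distance from the TCP to the grasp point, in m); x points along the fingers, z is the direction in which the jaws open and shut, and the axes are right-handed (so a half turn about x gives the same grasp; the last joint's range is limited). The gripper opens to 85 mm and grips with 20 to 120 N. Pads are 22 mm wide; open, the fingers measure 114 mm over their backs; the gripper's body (76 mm by 85 mm) begins 54 mm behind the grasp point. The pads swing forward as they close: fully open they stand 13 mm farther back than shut.
Start: joints at [60.802, 14.817, 87.949, -0, 77.235, -11.62], TCP at [0.166, 0.524, 0.231] pointing down, gripper open.
Joint ranges: [-179.93, 179.93], [-52.35, 119.4], [10.71, 147.94], [-69.91, 249.91], [12.55, 155.21], [-178.61, 178.61]. Speed limits (degrees/s): [147.25, 147.25, 180, 180, 180, 180].

## Interface

Orientations are given as a 3x3 rotation matrix whose columns are the frame's x, y, z axes.
In Python, from cell import manip gives the robot as it stands.
- The arm moves only by the tool carry_out, never from a script. Its argument "targets" is text: rows parted by semicolons, each of 5 numbers parted by spaces: the shift along the world's x, y, z in m, then the turn about the world's z in rad, then the closure, from 0 (fully open) to 1 (shut). A call has exactly 5 rows; each row is the pose to reach, as a shift and turn from the pose commanded when the call began; what a row does not reach only later rows make up. A row lasts 1/8 s, in which the tool goes at most 62.5 mm and 10.7 degrees, less where a joint would pass 70% of its speed; a pose out of reach is approached as far as the arm can. A call with a gripper value outside its range is refused whole. The fingers move at their own pace and stop on an object; "grip_force" is the grip in N (left out, the last holds). Time passes only in rows, so rows that repeat a pose let the fingers close, or fill a call up. It gives the time, the measured TCP pose, the force and the opening at its end, in the units of the state.
- manip.get_state(): the state, without advancing time (a new reading comes with each control period).
- manip.camera(name): name is "scene" or "top" or "wrist"; returns the picture (384x512x3 uint8, blue, green, red); there is no depth.
- manip.camera_info(name): a dict with "camera_matrix" (3x3 intrinsics, pixels), "R" (3x3) and "t" (3): a world point X has camera coordinates R X + t. Camera axes: x right, y down, z forward; pixel columns grow to the right and rows downward; lengths in m; the calibration is good to about 2 mm. A picture is of the moment at which its call begins: read the wrist's pose just before it. camera_info takes no time and is no camera call; for the wrist camera it gives the pose at the moment of the call.
- manip.close_job(): hands the job in, once; it reports no verdict.
The state is a dict: "time": time; "joint_positions": joint angles; "joint_velocities": joint speeds; "effort": joint torques, N m; "tool_pos": TCP position; "orientation": TCP orientation; "wrist_force": force on the tool from outside, world axes, zero at the start; "ft_torque": the same for the moment, N m; "finger_gap": opening from 0.0 (shut) to 1.0 (fully open).
Only numpy, scipy, OpenCV 4.12 (cv2) and the standard library are available. Lean on these libraries where they do the work, as an engineer would, in place of code of your own. Each camera call takes 0.05 s, during which the arm holds its last target. There are 200 camera calls.

## Working session

There is one attempt and no reset: what is moved stays moved. The work goes in short steps, Python scripts to look and compute and a tool call to move; the robot and the scene stay as the last step left them, time stands still between calls to the robot, and variables do not carry over. Pictures are saved under pics/ and viewed, on a budget of 10 in all, crops included, one or two more only if the job needs it, and the job is handed in when it is done.

Besides the shell and the picture viewer there is one more tool, called after "Emit:" by a JSON object that holds its "name" and its "arguments", one argument or row to a line. carry_out: Moves the arm, as the interface text tells. Its arguments: {"type":"object","properties":{"targets":{"type":"string"},"grip_force":{"type":"number"}},"required":["targets"]}

```bash
mkdir -p pics; ls; python3 - <<'E'
from cell import manip
import cv2,numpy as np
s=manip.get_state();print({k:np.round(v,3).tolist() for k,v in s.items()}, manip.grip_point_offset)
for n in ["scene","top"]:
    cv2.imwrite(f"pics/{n}0.png",manip.camera(n)); i=manip.camera_info(n);print(n,np.round(i["camera_matrix"],1).tolist(),np.round(i["R"],3).tolist(),np.round(i["t"],3).tolist())
E
```

```text
pics
{'time': 0.0, 'joint_positions': [60.803, 14.859, 88.01, -0.0, 77.234, -11.618], 'joint_velocities': [0.106, 0.053, -0.092, -0.026, 0.051, -0.028], 'effort': [-0.002, -44.602, -29.057, -0.001, 0.012, 0.0], 'tool_pos': [0.166, 0.524, 0.23], 'orientation': [[-0.001, -0.953, 0.302], [-0.002, 0.302, 0.953], [-1.0, 0.0, -0.002]], 'wrist_force': [0.171, -0.005, -0.211], 'ft_torque': [0.016, -0.03, 0.007], 'finger_gap': 1.0} 0.0187
scene [[403.3, 0.0, 253.9], [0.0, 403.3, 183.5], [0.0, 0.0, 1.0]] [[0.418, 0.908, 0.019], [0.569, -0.245, -0.785], [-0.709, 0.339, -0.619]] [-0.244, -0.251, 1.353]
top [[435.1, 0.0, 251.9], [0.0, 435.1, 194.9], [0.0, 0.0, 1.0]] [[-0.015, -0.999, 0.029], [-0.996, 0.012, -0.089], [0.088, -0.03, -0.996]] [-0.01, 0.604, 1.229]
```

View pics/scene0.png

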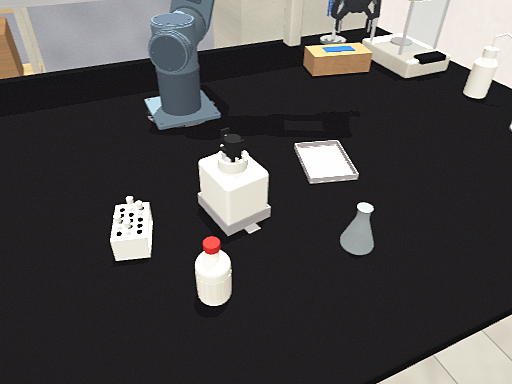

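View pics/top0.png

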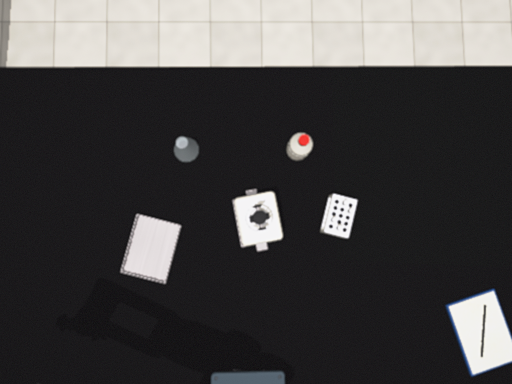

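The scene view shows the can in the middle (cap near (233,147)) and the tray at (326,161). The top view has the can at (259,219), cap at (260,217), tray at (151,248), flask at (186,148), bottle at (300,145) and rack at (340,216). Next I measure the can and tray by segmentation.

```bash
cat > h.py <<'E'
import numpy as np,cv2
from cell import manip
def proj(n,X,info=None):
    i=info or manip.camera_info(n);c=np.atleast_2d(X)@np.array(i["R"]).T+np.array(i["t"]);p=c@np.array(i["camera_matrix"]).T;return p[:,:2]/p[:,2:]
def back(n,uv,z,info=None):
    i=info or manip.camera_info(n);R=np.array(i["R"]);t=np.array(i["t"])
    d=np.linalg.solve(np.array(i["camera_matrix"]),np.c_[np.atleast_2d(uv),np.ones(len(np.atleast_2d(uv)))].T);d=R.T@d;o=-R.T@t
    return (o[:,None]+d*((z-o[2])/d[2])).T
E
python3 - <<'E'
from h import *
im=cv2.imread("pics/top0.png")
g=cv2.cvtColor(im,cv2.COLOR_BGR2GRAY)
for n,(x0,y0,x1,y1),th,z in [("can",(220,180,300,260),200,.13),("tray",(110,200,195,295),90,.018)]:
    m=np.zeros_like(g);m[y0:y1,x0:x1]=(g[y0:y1,x0:x1]>th)*255
    m=cv2.morphologyEx(m,cv2.MORPH_OPEN,np.ones((11,11)) if 0 else np.ones((3,3)))
    c=max(cv2.findContours(m,0,2)[0],key=cv2.contourArea)
    b=cv2.boxPoints(cv2.minAreaRect(c));w=back("top",b,z)[:,:2];e=np.diff(np.r_[w,w[:1]],axis=0)
    print(n,b.round(1).tolist(),"centre",w.mean(0).round(4),"edges",np.linalg.norm(e,axis=1).round(4),"ang",np.degrees(np.arctan2(e[:,1],e[:,0])).round(1))
print("cap px",back("top",[[260,217]],.19))
a=cv2.resize(im[180:260,210:310],None,fx=5,fy=5,interpolation=cv2.INTER_CUBIC)
s=cv2.imread("pics/scene0.png")[120:240,185:285]
s=cv2.resize(s,None,fx=4,fy=4,interpolation=cv2.INTER_CUBIC)
o=np.zeros((480,900,3),np.uint8);o[:400,:500]=a;o[:480,500:]=s
cv2.imwrite("pics/crop0.png",cv2.resize(o,None,fx=.88,fy=.88))
i=manip.camera_info("wrist");print(np.round(i["R"],3).tolist(),np.round(i["t"],3).tolist(),np.round(i["camera_matrix"],1).tolist());R=np.array(i["R"]);print("wristcam pos",-R.T@np.array(i["t"]))
E
```

```text
can [[232.8000030517578, 198.8000030517578], [273.0, 190.8000030517578], [283.70001220703125, 244.5], [243.5, 252.5]] centre [ 0.5237 -0.0308] edges [0.1087 0.1443 0.1076 0.1437] ang [ -79.4 -169.8  100.3   10.6]
tray [[119.0999984741211, 271.8999938964844], [135.5, 211.89999389648438], [181.39999389648438, 224.5], [165.10000610351562, 284.5]] centre [0.4554 0.2741] edges [0.1755 0.1369 0.1756 0.1351] ang [ -14.7 -106.   164.7   73.9]
cap px [[ 0.53322607 -0.0327528   0.19      ]]
[[0.302, 0.953, -0.0], [0.907, -0.287, 0.309], [0.295, -0.093, -0.951]] [-0.55, -0.04, 0.379] [[279.4, 0.0, 254.6], [0.0, 279.4, 188.9], [0.0, 0.0, 1.0]]
wristcam pos [0.09085138 0.54862204 0.37324164]
```

View pics/crop0.png

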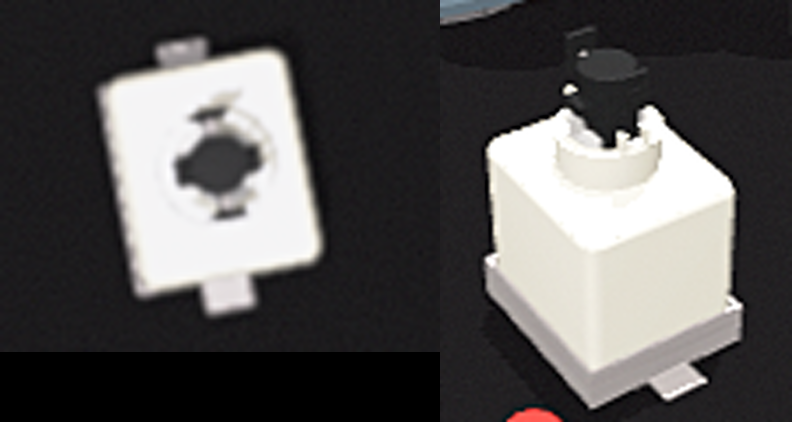

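The crop shows the can's long (x) axis at about 10.5° in the world, the tabs lying along it, and the cap near (0.532, -0.032). The tray is at (0.455, 0.274). I'll move above the cap with the jaws along that axis.

Emit:
{"name": "carry_out", "arguments": {
  "targets": "0.033 -0.050 0.02 -0.1 0; 0.066 -0.100 0.04 -0.2 0; 0.1 -0.150 0.05 -0.3 0; 0.133 -0.2 0.05 -0.4 0; 0.166 -0.25 0.05 -0.5 0"
}}

```text
time: 0.72
tool_pos: [0.3327, 0.2726, 0.2813]
orientation: [[0.0, -0.69, 0.724], [0.0, 0.724, 0.69], [-1.0, -0.0, 0.0]]
wrist_force: [0.3, 0.2, -0.5]
finger_gap: 1.0
```

Emit:
{"name": "carry_out", "arguments": {
  "targets": "0.033 -0.050 0 -0.1 0; 0.066 -0.100 0 -0.2 0; 0.1 -0.150 0 -0.3 0; 0.133 -0.2 0 -0.4 0; 0.166 -0.25 0 -0.5 0"
}}

```text
time: 1.35
tool_pos: [0.4987, 0.0225, 0.281]
orientation: [[-0.0, -0.257, 0.966], [0.0, 0.966, 0.257], [-1.0, 0.0, -0.0]]
wrist_force: [0.9, 0.2, 0.2]
finger_gap: 1.003
```

Emit:
{"name": "carry_out", "arguments": {
  "targets": "0.017 -0.028 0 -0.04 0; 0.034 -0.056 -0.01 -0.082 0; 0.034 -0.056 -0.02 -0.082 0; 0.034 -0.056 -0.02 -0.082 0; 0.034 -0.056 -0.02 -0.082 0"
}}

```text
time: 1.98
tool_pos: [0.5317, -0.0307, 0.2615]
orientation: [[-0.0, -0.182, 0.983], [0.0, 0.983, 0.182], [-1.0, 0.0, -0.0]]
wrist_force: [0.7, 0.0, -0.4]
finger_gap: 0.998
```

```bash
python3 - <<'E'
from h import *
import json
s=manip.get_state();i=manip.camera_info("wrist");im=manip.camera("wrist")
json.dump({k:np.array(v).tolist() for k,v in i.items()},open("w1.json","w"))
cv2.imwrite("pics/w1.png",im);print(np.round(s["tool_pos"],4),np.round(s["orientation"],3).tolist(),s["time"])
c=proj("wrist",[[.532,-.032,.2]],i)[0];print(c,proj("wrist",[[.532,-.032,.162]],i)[0])
u,v=map(int,c);u0=max(0,u-70);v0=max(0,v-70);print(u0,v0)
o=cv2.resize(im[v0:v0+140,u0:u0+150],None,fx=4,fy=4,interpolation=cv2.INTER_CUBIC);cv2.imwrite("pics/w1c.png",o)
E
```

```text
[ 0.5317 -0.0307  0.2615] [[-0.0, -0.182, 0.983], [0.0, 0.983, 0.182], [-1.0, 0.0, -0.0]] 1.975
[253.57082798 207.07754399] [253.74670917 191.68074689]
183 137
```

View pics/w1c.png

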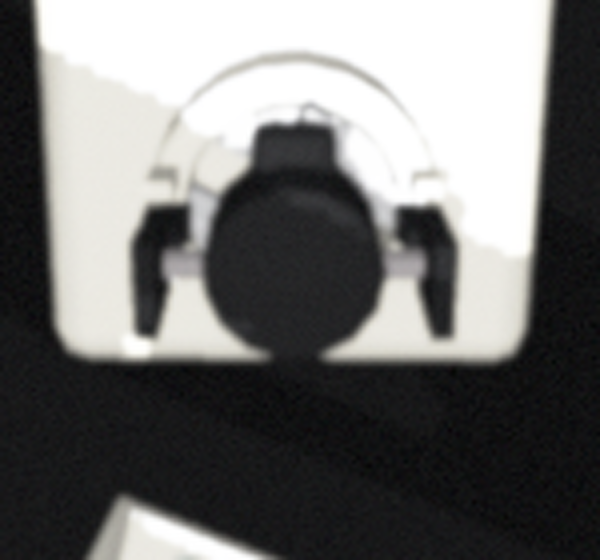

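The wrist view shows the cap's body top centred near (256.4,204), tab plates at u≈216 and u≈297 and level with each other, so the yaw is right within about 1°. Now to convert that to positions.

```bash
python3 - <<'E'
from h import *
import json
i=json.load(open("w1.json"))
f=lambda x,y:[183+(x+.5)/4-.5,137+(y+.5)/4-.5]
jaw=np.array([.983,.182]);ty=np.array([-.182,.983]);tcp=np.array([.5317,-.0307])
for n,p,z in [("body",f(295,270),.2),("L",f(132,250),.208),("R",f(458,250),.208),("Lb",f(148,338),.208),("Rb",f(443,340),.208)]:
    w=back("wrist",[p],z,i)[0][:2];print(n,w.round(4),"jaw",((w-tcp)@jaw).round(4),"y",((w-tcp)@ty).round(4))
E
```

```text
body [ 0.5337 -0.0292] jaw 0.0023 y 0.0012
L [ 0.5024 -0.0278] jaw -0.0283 y 0.0082
R [ 0.5623 -0.0166] jaw 0.0326 y 0.0083
Lb [ 0.508 -0.045] jaw -0.0259 y -0.0097
Rb [ 0.5637 -0.0351] jaw 0.0306 y -0.0101
```

Emit:
{"name": "carry_out", "arguments": {
  "targets": "0.002 0.001 -0.02 0 0; 0.002 0.001 -0.05 0 0; 0.002 0.001 -0.075 0 0; 0.002 0.001 -0.085 0 0; 0.002 0.001 -0.085 0 0",
  "grip_force": 30
}}

```text
time: 2.65
tool_pos: [0.534, -0.0303, 0.1765]
orientation: [[-0.0, -0.182, 0.983], [0.0, 0.983, 0.182], [-1.0, 0.0, -0.0]]
wrist_force: [-0.5, 0.2, 0.8]
finger_gap: 1.0
```

Emit:
{"name": "carry_out", "arguments": {
  "targets": "0 0 0 0 0.1; 0 0 0 0 0.2; 0 0 0 0 0.25; 0 0 0 0 0.25; 0 0 0 0 0.25"
}}

```text
time: 3.28
tool_pos: [0.5341, -0.0307, 0.1764]
orientation: [[0.0, -0.181, 0.983], [0.0, 0.983, 0.181], [-1.0, 0.0, 0.0]]
wrist_force: [-0.5, -0.4, 0.3]
finger_gap: 0.75
```

```bash
python3 - <<'E'
from h import *
s=manip.get_state();print({k:np.round(s[k],4).tolist() for k in ["time","tool_pos","wrist_force","ft_torque","finger_gap"]})
im=manip.camera("wrist");cv2.imwrite("pics/w2.png",im)
cv2.imwrite("pics/w2c.png",cv2.resize(im[100:300,155:355],None,fx=3,fy=3,interpolation=cv2.INTER_CUBIC))
E
```

```text
{'time': 3.275, 'tool_pos': [0.5341, -0.0307, 0.1764], 'wrist_force': [-0.4683, -0.4031, 0.3365], 'ft_torque': [-0.0192, 0.017, -0.0023], 'finger_gap': 0.7499}
```

View pics/w2c.png

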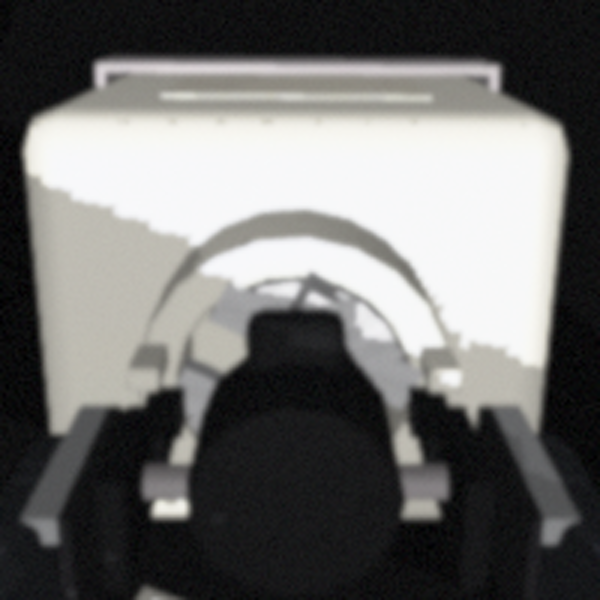

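The fingers straddle both tabs evenly, with no contact force yet. Squeezing in steps.

Emit:
{"name": "carry_out", "arguments": {
  "targets": "0 0 0 0 0.28; 0 0 0 0 0.30; 0 0 0 0 0.32; 0 0 0 0 0.33; 0 0 0 0 0.33",
  "grip_force": 30
}}

```text
time: 3.95
tool_pos: [0.5341, -0.0307, 0.1764]
orientation: [[0.0, -0.181, 0.983], [-0.0, 0.983, 0.181], [-1.0, -0.0, 0.0]]
wrist_force: [-1.3, 0.3, 1.8]
finger_gap: 0.675
```

Emit:
{"name": "carry_out", "arguments": {
  "targets": "0 0 0 0 0.36; 0 0 0.0005 0 0.39; 0 0 0.001 0 0.41; 0 0 0.001 0 0.5; 0 0 0.001 0 0.5"
}}

```text
time: 4.58
tool_pos: [0.5342, -0.0307, 0.1775]
orientation: [[0.0, -0.181, 0.983], [-0.0, 0.983, 0.181], [-1.0, -0.0, 0.0]]
wrist_force: [-0.1, 0.8, 3.8]
finger_gap: 0.561
```

Emit:
{"name": "carry_out", "arguments": {
  "targets": "0 0 0 0.06 0.5; 0 0 0 0.12 0.5; 0 0 0 0.18 0.5; 0 0 0 0.24 0.5; 0 0 0 0.24 0.5"
}}

```text
time: 5.2
tool_pos: [0.5342, -0.0309, 0.1774]
orientation: [[0.0, -0.409, 0.912], [-0.0, 0.912, 0.409], [-1.0, -0.001, 0.0]]
wrist_force: [-0.3, -1.0, 2.4]
finger_gap: 0.566
```

```bash
cat > st.py <<'E'
from h import *
s=manip.get_state();print({k:np.round(s[k],4).tolist() for k in ["time","tool_pos","wrist_force","ft_torque","finger_gap"]});o=np.array(s["orientation"]);print("yaw",np.degrees(np.arctan2(o[1,2],o[0,2])).round(2))
E
python3 st.py
```

```text
{'time': 5.2, 'tool_pos': [0.5342, -0.0309, 0.1774], 'wrist_force': [-0.3466, -0.9683, 2.3817], 'ft_torque': [-0.1749, 0.0404, 0.0171], 'finger_gap': 0.5657}
yaw 24.15
```

Emit:
{"name": "carry_out", "arguments": {
  "targets": "0 0 0 0.08 0.5; 0 0 0 0.16 0.5; 0 0 0 0.24 0.5; 0 0 0 0.32 0.5; 0 0 0 0.32 0.5"
}}

```text
time: 5.82
tool_pos: [0.5341, -0.0311, 0.1774]
orientation: [[-0.0, -0.674, 0.738], [-0.001, 0.738, 0.674], [-1.0, -0.001, -0.001]]
wrist_force: [-1.0, -1.7, 3.2]
finger_gap: 0.562
```

```bash
python3 - <<'E'
import st
from h import *
im=manip.camera("wrist");cv2.imwrite("pics/w3.png",im)
cv2.imwrite("pics/w3c.png",cv2.resize(im[100:300,155:355],None,fx=3,fy=3,interpolation=cv2.INTER_CUBIC))
E
```

```text
{'time': 5.825, 'tool_pos': [0.5341, -0.0311, 0.1774], 'wrist_force': [-0.9507, -1.6592, 3.1974], 'ft_torque': [-0.3771, 0.1343, 0.0381], 'finger_gap': 0.5623}
yaw 42.41
```

View pics/w3c.png

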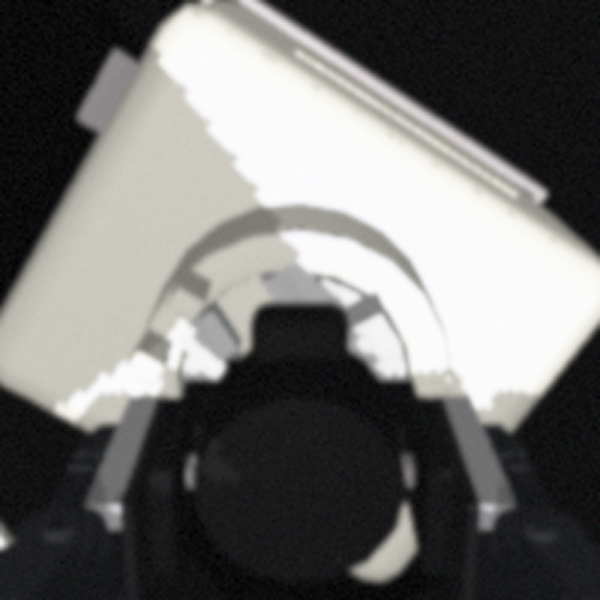

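The picture shows the cap turning with the gripper: its bar stays upright in the wrist view while the can rotates behind it. Now small steps, watching torque.

Emit:
{"name": "carry_out", "arguments": {
  "targets": "0 0 0 0.015 0.5; 0 0 0 0.03 0.5; 0 0 0 0.05 0.5; 0 0 0 0.05 0.5; 0 0 0 0.05 0.5"
}}

```text
time: 6.5
tool_pos: [0.534, -0.031, 0.1773]
orientation: [[-0.0, -0.712, 0.703], [-0.001, 0.703, 0.712], [-1.0, -0.0, -0.0]]
wrist_force: [-1.1, -4.7, 4.4]
finger_gap: 0.562
```

```bash
python3 st.py
```

```text
{'time': 6.5, 'tool_pos': [0.534, -0.031, 0.1773], 'wrist_force': [-1.0931, -4.6613, 4.3542], 'ft_torque': [-0.9307, 0.273, -0.0234], 'finger_gap': 0.5619}
yaw 45.37
```

Side force in -y is building up, which looks like a centring error. I'll relieve it with a small -y shift before turning on.

Emit:
{"name": "carry_out", "arguments": {
  "targets": "0 -0.0003 0 0 0.5; 0 -0.0006 0 0 0.5; 0 -0.0008 0 0 0.5; 0 -0.0008 0 0 0.5; 0 -0.0008 0 0 0.5"
}}

```text
time: 7.12
tool_pos: [0.5341, -0.0311, 0.1773]
orientation: [[-0.0, -0.712, 0.702], [0.001, 0.702, 0.712], [-1.0, 0.0, 0.0]]
wrist_force: [-1.2, -0.5, 3.6]
finger_gap: 0.564
```

```bash
python3 st.py
```

```text
{'time': 7.125, 'tool_pos': [0.5341, -0.0311, 0.1773], 'wrist_force': [-1.1973, -0.5142, 3.6292], 'ft_torque': [-0.2408, 0.2883, -0.0018], 'finger_gap': 0.5643}
yaw 45.38
```

Relieved, and torque about z is near 0. Continuing to turn.

Emit:
{"name": "carry_out", "arguments": {
  "targets": "0 0 0 0.015 0.5; 0 0 0 0.03 0.5; 0 0 0 0.05 0.5; 0 0 0 0.05 0.5; 0 0 0 0.05 0.5"
}}

```text
time: 7.75
tool_pos: [0.5341, -0.0314, 0.1773]
orientation: [[0.0, -0.746, 0.666], [0.0, 0.666, 0.746], [-1.0, -0.0, 0.0]]
wrist_force: [-0.8, -1.0, 3.5]
finger_gap: 0.558
```

```bash
python3 st.py
```

```text
{'time': 7.75, 'tool_pos': [0.5341, -0.0314, 0.1773], 'wrist_force': [-0.8085, -1.0115, 3.5206], 'ft_torque': [-0.1759, 0.0738, 0.0522], 'finger_gap': 0.558}
yaw 48.24
```

Emit:
{"name": "carry_out", "arguments": {
  "targets": "0 0 0 0.015 0.5; 0 0 0 0.03 0.5; 0 0 0 0.05 0.5; 0 0 0 0.05 0.5; 0 0 0 0.05 0.5"
}}

```text
time: 8.38
tool_pos: [0.5341, -0.0315, 0.1773]
orientation: [[0.0, -0.778, 0.628], [-0.0, 0.628, 0.778], [-1.0, -0.0, -0.0]]
wrist_force: [-0.4, -1.7, 2.6]
finger_gap: 0.561
```

```bash
python3 st.py
```

```text
{'time': 8.375, 'tool_pos': [0.5341, -0.0315, 0.1773], 'wrist_force': [-0.4178, -1.6566, 2.599], 'ft_torque': [-0.2467, -0.0214, 0.0213], 'finger_gap': 0.5606}
yaw 51.1
```

Emit:
{"name": "carry_out", "arguments": {
  "targets": "0 -0.0002 0 0.015 0.5; 0 -0.0002 0 0.03 0.5; 0 -0.0002 0 0.05 0.5; 0 -0.0002 0 0.05 0.5; 0 -0.0002 0 0.05 0.5"
}}

```text
time: 9.0
tool_pos: [0.5341, -0.0316, 0.1773]
orientation: [[-0.0, -0.809, 0.588], [0.0, 0.588, 0.809], [-1.0, 0.0, 0.0]]
wrist_force: [-0.5, 0.2, 3.3]
finger_gap: 0.561
```

```bash
python3 st.py
```

```text
{'time': 9.0, 'tool_pos': [0.5341, -0.0316, 0.1773], 'wrist_force': [-0.4999, 0.2194, 3.3141], 'ft_torque': [-0.0449, -0.0036, -0.0107], 'finger_gap': 0.5609}
yaw 53.97
```

Emit:
{"name": "carry_out", "arguments": {
  "targets": "0 -0.0001 0 0.015 0.5; 0 -0.0001 0 0.03 0.5; 0 -0.0001 0 0.05 0.5; 0 -0.0001 0 0.05 0.5; 0 -0.0001 0 0.05 0.5"
}}

```text
time: 9.62
tool_pos: [0.534, -0.0317, 0.1773]
orientation: [[-0.0, -0.837, 0.547], [0.0, 0.547, 0.837], [-1.0, 0.0, 0.0]]
wrist_force: [-0.3, 0.5, 3.1]
finger_gap: 0.562
```

```bash
python3 st.py
```

```text
{'time': 9.625, 'tool_pos': [0.534, -0.0317, 0.1773], 'wrist_force': [-0.3467, 0.5412, 3.0937], 'ft_torque': [0.1362, 0.0142, 0.0151], 'finger_gap': 0.562}
yaw 56.84
```

Emit:
{"name": "carry_out", "arguments": {
  "targets": "0 0 0 0.015 0.5; 0 0 0 0.03 0.5; 0 0 0 0.05 0.5; 0 0 0 0.05 0.5; 0 0 0 0.05 0.5"
}}

```text
time: 10.25
tool_pos: [0.534, -0.0317, 0.1773]
orientation: [[-0.0, -0.863, 0.505], [0.0, 0.505, 0.863], [-1.0, 0.0, -0.0]]
wrist_force: [-0.9, 0.7, 3.2]
finger_gap: 0.561
```

```bash
python3 st.py
```

```text
{'time': 10.25, 'tool_pos': [0.534, -0.0317, 0.1773], 'wrist_force': [-0.9366, 0.6588, 3.2087], 'ft_torque': [0.1117, 0.1178, -0.0238], 'finger_gap': 0.5607}
yaw 59.7
```

Emit:
{"name": "carry_out", "arguments": {
  "targets": "0 0 0 0.015 0.5; 0 0 0 0.03 0.5; 0 0 0 0.05 0.5; 0 0 0 0.05 0.5; 0 0 0 0.05 0.5"
}}

```text
time: 10.88
tool_pos: [0.534, -0.0318, 0.1773]
orientation: [[-0.0, -0.888, 0.461], [-0.0, 0.461, 0.888], [-1.0, 0.0, -0.0]]
wrist_force: [-1.6, 0.3, 3.8]
finger_gap: 0.559
```

```bash
python3 st.py
```

```text
{'time': 10.875, 'tool_pos': [0.534, -0.0318, 0.1773], 'wrist_force': [-1.6385, 0.3241, 3.7898], 'ft_torque': [0.1029, 0.2044, 0.0004], 'finger_gap': 0.5594}
yaw 62.57
```

Emit:
{"name": "carry_out", "arguments": {
  "targets": "0 0 0 0.015 0.5; 0 0 0 0.03 0.5; 0 0 0 0.05 0.5; 0 0 0 0.05 0.5; 0 0 0 0.05 0.5"
}}

```text
time: 11.5
tool_pos: [0.5341, -0.0318, 0.1773]
orientation: [[-0.0, -0.909, 0.416], [-0.0, 0.416, 0.909], [-1.0, 0.0, -0.0]]
wrist_force: [-0.4, 0.2, 2.8]
finger_gap: 0.561
```

```bash
python3 st.py
```

```text
{'time': 11.5, 'tool_pos': [0.5341, -0.0318, 0.1773], 'wrist_force': [-0.3903, 0.2334, 2.8006], 'ft_torque': [0.0392, 0.1964, -0.0144], 'finger_gap': 0.5613}
yaw 65.43
```

Emit:
{"name": "carry_out", "arguments": {
  "targets": "0 0 0 0.015 0.5; 0 0 0 0.03 0.5; 0 0 0 0.05 0.5; 0 0 0 0.05 0.5; 0 0 0 0.05 0.5"
}}

```text
time: 12.12
tool_pos: [0.5338, -0.0318, 0.1773]
orientation: [[-0.001, -0.929, 0.37], [0.0, 0.37, 0.929], [-1.0, 0.001, -0.0]]
wrist_force: [-3.8, 0.5, 4.1]
finger_gap: 0.563
```

```bash
python3 st.py
```

```text
{'time': 12.125, 'tool_pos': [0.5338, -0.0318, 0.1773], 'wrist_force': [-3.7691, 0.4581, 4.0972], 'ft_torque': [0.0238, 0.6031, -0.0647], 'finger_gap': 0.5629}
yaw 68.29
```

Torque is just starting to show (-0.065), with side force along -x, so one foot may have met its stop first. I'll re-centre to share the load and re-read.

Emit:
{"name": "carry_out", "arguments": {
  "targets": "-0.0003 0 0 0 0.5; -0.0006 0 0 0 0.5; -0.0006 0 0 0 0.5; -0.0006 0 0 0 0.5; -0.0006 0 0 0 0.5"
}}

```text
time: 12.75
tool_pos: [0.5337, -0.0318, 0.1773]
orientation: [[0.0, -0.929, 0.37], [0.0, 0.37, 0.929], [-1.0, -0.0, 0.0]]
wrist_force: [-1.0, 0.1, 2.6]
finger_gap: 0.558
```

```bash
python3 st.py
```

```text
{'time': 12.75, 'tool_pos': [0.5337, -0.0318, 0.1773], 'wrist_force': [-1.0088, 0.1031, 2.6396], 'ft_torque': [0.143, 0.1474, -0.1175], 'finger_gap': 0.5585}
yaw 68.29
```

Emit:
{"name": "carry_out", "arguments": {
  "targets": "-0.0001 0 0 0.01 0.5; -0.0001 0 0 0.02 0.5; -0.0001 0 0 0.02 0.5; -0.0001 0 0 0.02 0.5; -0.0001 0 0 0.02 0.5"
}}

```text
time: 13.38
tool_pos: [0.5333, -0.0317, 0.1773]
orientation: [[-0.0, -0.936, 0.351], [0.0, 0.351, 0.936], [-1.0, 0.0, -0.0]]
wrist_force: [-1.3, 0.8, 3.4]
finger_gap: 0.562
```

```bash
python3 st.py
```

```text
{'time': 13.375, 'tool_pos': [0.5333, -0.0317, 0.1773], 'wrist_force': [-1.2533, 0.8171, 3.3898], 'ft_torque': [0.1619, 0.2472, -0.1016], 'finger_gap': 0.5622}
yaw 69.44
```

```bash
cat > avg.py <<'E'
from h import *
T=[]
for k in range(6):
    s=manip.get_state();T.append(list(s["wrist_force"])+list(s["ft_torque"]));im=manip.camera("wrist")
print("mean",np.mean(T,0).round(3),"sd",np.std(T,0).round(3));cv2.imwrite("pics/last.png",im)
E
python3 avg.py;python3 st.py
```

```text
mean [-1.533  0.742  3.428  0.149  0.269 -0.083] sd [0.323 0.49  0.387 0.031 0.022 0.024]
{'time': 13.675, 'tool_pos': [0.5333, -0.0317, 0.1773], 'wrist_force': [-1.3831, 0.4825, 3.5949], 'ft_torque': [0.1925, 0.2489, -0.0651], 'finger_gap': 0.5597}
yaw 69.45
```

Emit:
{"name": "carry_out", "arguments": {
  "targets": "-0.0001 0 0 0.01 0.5; -0.0002 0 0 0.02 0.5; -0.0002 0 0 0.02 0.5; -0.0002 0 0 0.02 0.5; -0.0002 0 0 0.02 0.5"
}}

```text
time: 14.3
tool_pos: [0.5331, -0.0317, 0.1773]
orientation: [[-0.0, -0.943, 0.332], [0.0, 0.332, 0.943], [-1.0, 0.0, -0.0]]
wrist_force: [-2.9, 0.7, 3.2]
finger_gap: 0.561
```

```bash
python3 avg.py;python3 st.py
```

```text
mean [-2.926  0.988  3.482  0.199  0.522 -0.084] sd [0.481 0.412 0.422 0.022 0.042 0.04 ]
{'time': 14.6, 'tool_pos': [0.5331, -0.0317, 0.1773], 'wrist_force': [-3.9967, 1.0792, 3.9915], 'ft_torque': [0.237, 0.5646, -0.1131], 'finger_gap': 0.5602}
yaw 70.59
```

```bash
python3 - <<'E'
import cv2
im=cv2.imread("pics/last.png");cv2.imwrite("pics/w4c.png",cv2.convertScaleAbs(cv2.resize(im[155:315,175:335],None,fx=3.7,fy=3.7,interpolation=cv2.INTER_CUBIC),alpha=1.0,beta=0)if 0 else (255*(cv2.resize(im[155:315,175:335],None,fx=3.7,fy=3.7,interpolation=cv2.INTER_LINEAR)/255.)**.6).astype('uint8'))
E
```

```text
(no output)
```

View pics/w4c.png

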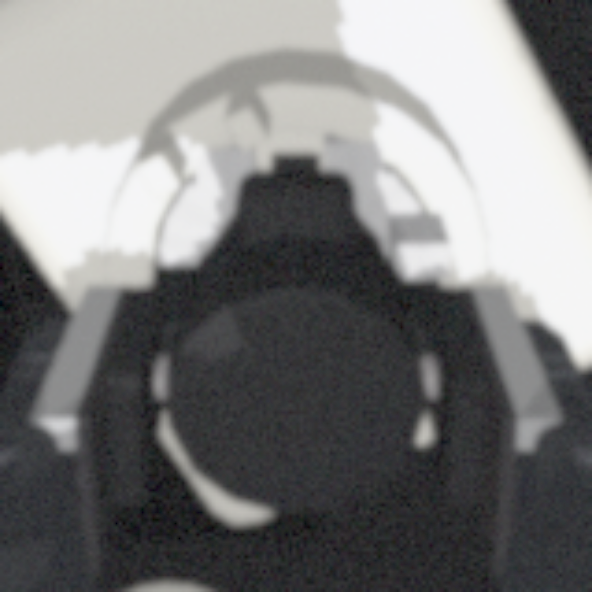

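The image shows the lug (crop (295,160)) showing in a slot notch on the far side, and the end stop at (415,240) right by the +x foot, so alignment is close. I'll go on in small steps.

Emit:
{"name": "carry_out", "arguments": {
  "targets": "-0.0002 0 0 0.01 0.5; -0.0004 0.0001 0 0.02 0.5; -0.0004 0.0001 0 0.02 0.5; -0.0004 0.0001 0 0.02 0.5; -0.0004 0.0001 0 0.02 0.5"
}}

```text
time: 15.22
tool_pos: [0.5327, -0.0317, 0.1773]
orientation: [[-0.0, -0.95, 0.314], [-0.0, 0.314, 0.95], [-1.0, 0.0, -0.0]]
wrist_force: [-3.3, 1.1, 3.8]
finger_gap: 0.558
```

```bash
python3 avg.py;python3 st.py
```

```text
mean [-3.734  0.986  3.745  0.14   0.599 -0.129] sd [0.204 0.417 0.449 0.022 0.025 0.022]
{'time': 15.525, 'tool_pos': [0.5327, -0.0317, 0.1773], 'wrist_force': [-4.7353, 1.0322, 4.3435], 'ft_torque': [0.1851, 0.5767, -0.1131], 'finger_gap': 0.5622}
yaw 71.73
```

Both feet now appear to bear on the stops (torque growing about 0.05–0.1 N·m per degree, estimated 1.3° past touch). A final small nudge, re-centring too.

Emit:
{"name": "carry_out", "arguments": {
  "targets": "-0.0002 0.0001 0 0.006 0.5; -0.0003 0.0001 0 0.012 0.5; -0.0003 0.0001 0 0.012 0.5; -0.0003 0.0001 0 0.012 0.5; -0.0003 0.0001 0 0.012 0.5"
}}

```text
time: 16.15
tool_pos: [0.5325, -0.0316, 0.1773]
orientation: [[0.0, -0.953, 0.302], [-0.0, 0.302, 0.953], [-1.0, -0.0, -0.0]]
wrist_force: [-3.8, -0.0, 3.2]
finger_gap: 0.562
```

```bash
python3 avg.py;python3 st.py
```

```text
mean [-3.351e+00 -4.070e-01  3.139e+00 -3.000e-03  5.180e-01 -1.300e-01] sd [0.518 0.454 0.298 0.044 0.031 0.023]
{'time': 16.45, 'tool_pos': [0.5325, -0.0317, 0.1773], 'wrist_force': [-2.0204, -0.6487, 3.3343], 'ft_torque': [-0.0121, 0.602, -0.1334], 'finger_gap': 0.5632}
yaw 72.42
```

Emit:
{"name": "carry_out", "arguments": {
  "targets": "0 0 0 0.01 0.5; 0 0 0 0.02 0.5; 0 0 0 0.02 0.5; 0 0 0 0.02 0.5; 0 0 0 0.02 0.5"
}}

```text
time: 17.08
tool_pos: [0.5323, -0.0316, 0.1773]
orientation: [[-0.0, -0.959, 0.283], [-0.0, 0.283, 0.959], [-1.0, 0.0, -0.0]]
wrist_force: [-4.6, -1.2, 4.1]
finger_gap: 0.563
```

```bash
python3 avg.py;python3 st.py
```

```text
mean [-5.098 -0.873  4.327 -0.164  0.884 -0.196] sd [0.607 0.237 0.347 0.024 0.029 0.045]
{'time': 17.375, 'tool_pos': [0.5323, -0.0316, 0.1773], 'wrist_force': [-3.9963, 0.156, 4.2446], 'ft_torque': [-0.1362, 0.8837, -0.1279], 'finger_gap': 0.5632}
yaw 73.57
```

Torque is now about -0.2 N·m, i.e. about 2° past first touch and inside the 0–5° window. Trying a gentle lift.

Emit:
{"name": "carry_out", "arguments": {
  "targets": "0 0 0.0005 0 0.5; 0 0 0.001 0 0.5; 0 0 0.0017 0 0.5; 0 0 0.0024 0 0.5; 0 0 0.0030 0 0.5"
}}

```text
time: 18.0
tool_pos: [0.5324, -0.0314, 0.18]
orientation: [[-0.0, -0.959, 0.283], [0.0, 0.283, 0.959], [-1.0, 0.001, 0.0]]
wrist_force: [-2.9, -0.1, -4.0]
finger_gap: 0.561
```

```bash
python3 st.py
```

```text
{'time': 18.0, 'tool_pos': [0.5324, -0.0314, 0.18], 'wrist_force': [-2.8611, -0.1057, -3.952], 'ft_torque': [0.0191, 0.5036, -0.2034], 'finger_gap': 0.5613}
yaw 73.57
```

Emit:
{"name": "carry_out", "arguments": {
  "targets": "0 0 0.0004 0 0.5; 0 0 0.0008 0 0.5; 0 0 0.0012 0 0.5; 0 0 0.0015 0 0.5; 0 0 0.0015 0 0.5"
}}

```text
time: 18.62
tool_pos: [0.5324, -0.0314, 0.1818]
orientation: [[-0.0, -0.959, 0.283], [0.0, 0.283, 0.959], [-1.0, 0.0, 0.0]]
wrist_force: [-2.2, 2.4, -5.4]
finger_gap: 0.56
```

```bash
python3 st.py
```

```text
{'time': 18.625, 'tool_pos': [0.5324, -0.0314, 0.1818], 'wrist_force': [-2.2248, 2.3667, -5.3805], 'ft_torque': [0.2511, 0.4439, -0.0929], 'finger_gap': 0.5598}
yaw 73.57
```

Emit:
{"name": "carry_out", "arguments": {
  "targets": "0 0 0.0004 0 0.5; 0 0 0.0008 0 0.5; 0 0 0.0012 0 0.5; 0 0 0.0016 0 0.5; 0 0 0.002 0 0.5"
}}

```text
time: 19.25
tool_pos: [0.5324, -0.0316, 0.1838]
orientation: [[-0.0, -0.959, 0.283], [-0.0, 0.283, 0.959], [-1.0, 0.0, -0.0]]
wrist_force: [-3.2, 1.2, -3.6]
finger_gap: 0.56
```

```bash
python3 st.py;python3 avg.py; python3 - <<'E'
import cv2
im=cv2.imread("pics/last.png");cv2.imwrite("pics/w5c.png",(255*(cv2.resize(im[155:315,175:335],None,fx=3.7,fy=3.7)/255.)**.6).astype('uint8'))
E
```

```text
{'time': 19.25, 'tool_pos': [0.5324, -0.0316, 0.1838], 'wrist_force': [-3.154, 1.2195, -3.5827], 'ft_torque': [0.2202, 0.592, -0.1267], 'finger_gap': 0.5599}
yaw 73.57
mean [-3.785  0.941 -3.857  0.22   0.653 -0.164] sd [0.334 0.248 0.263 0.022 0.046 0.034]
```

View pics/w5c.png

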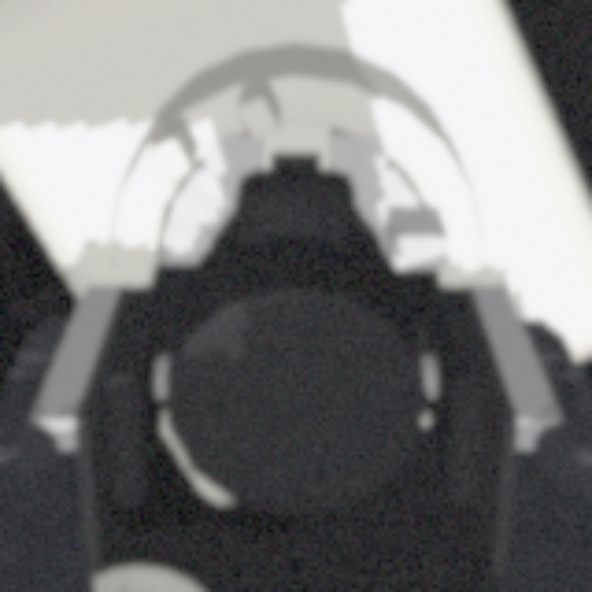

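The cap rises with the gripper: it stays fixed in the wrist view, and Fz is steady at about -4 N after 6.5 mm. Continuing straight up.

Emit:
{"name": "carry_out", "arguments": {
  "targets": "0 0 0.001 0 0.5; 0 0 0.002 0 0.5; 0 0 0.003 0 0.5; 0 0 0.004 0 0.5; 0 0 0.005 0 0.5"
}}

```text
time: 20.18
tool_pos: [0.533, -0.0318, 0.1893]
orientation: [[0.001, -0.959, 0.283], [-0.001, 0.283, 0.959], [-1.0, -0.001, -0.0]]
wrist_force: [-0.4, -0.6, -1.5]
finger_gap: 0.554
```

```bash
python3 st.py
```

```text
{'time': 20.175, 'tool_pos': [0.533, -0.0318, 0.1893], 'wrist_force': [-0.3843, -0.5842, -1.454], 'ft_torque': [0.0053, -0.0051, -0.0234], 'finger_gap': 0.5537}
yaw 73.57
```

The cap is free (wrist load about 1.5 N, its weight). Raise further and carry it to the tray.

Emit:
{"name": "carry_out", "arguments": {
  "targets": "0 0 0.008 0 0.5; 0 0 0.02 0 0.5; 0 0 0.035 0 0.5; 0 0 0.055 0 0.5; 0 0 0.07 0 0.5"
}}

```text
time: 20.8
tool_pos: [0.5329, -0.0317, 0.2607]
orientation: [[0.002, -0.959, 0.283], [-0.001, 0.283, 0.959], [-1.0, -0.002, 0.0]]
wrist_force: [0.5, -0.4, -1.3]
finger_gap: 0.56
```

Emit:
{"name": "carry_out", "arguments": {
  "targets": "-0.004 0.015 0 0 0.5; -0.012 0.045 0 0 0.5; -0.02 0.08 0 0 0.5; -0.029 0.115 0 0 0.5; -0.038 0.15 0 0 0.5"
}}

```text
time: 21.42
tool_pos: [0.4931, 0.1203, 0.2581]
orientation: [[-0.002, -0.959, 0.283], [0.0, 0.283, 0.959], [-1.0, 0.002, -0.0]]
wrist_force: [0.8, -0.4, -1.2]
finger_gap: 0.558
```

Emit:
{"name": "carry_out", "arguments": {
  "targets": "-0.009 0.035 0 0 0.5; -0.018 0.07 0 0 0.5; -0.027 0.105 0 0 0.5; -0.036 0.14 0 0 0.5; -0.04 0.156 0 0 0.5"
}}

```text
time: 22.05
tool_pos: [0.4527, 0.2765, 0.2581]
orientation: [[-0.002, -0.96, 0.281], [-0.0, 0.281, 0.96], [-1.0, 0.002, -0.0]]
wrist_force: [0.0, -0.4, -2.3]
finger_gap: 0.563
```

Emit:
{"name": "carry_out", "arguments": {
  "targets": "0 0 -0.03 0 0.5; 0 0 -0.07 0 0.5; 0 0 -0.11 0 0.5; 0 0 -0.145 0 0.5; 0 0 -0.17 0 0.5"
}}

```text
time: 22.68
tool_pos: [0.4532, 0.2739, 0.0868]
orientation: [[-0.002, -0.959, 0.283], [-0.001, 0.283, 0.959], [-1.0, 0.002, -0.002]]
wrist_force: [1.1, -0.0, 0.2]
finger_gap: 0.561
```

```bash
python3 st.py; python3 - <<'E'
import sys;sys.path.insert(0,".")
from h import *
im=manip.camera("scene");cv2.imwrite("pics/s2.png",im)
t=manip.camera("top")
a=cv2.resize(im[90:230,190:390],None,fx=2.2,fy=2.2);b=cv2.resize(t[170:300,90:290],None,fx=1.75,fy=1.75)
o=np.zeros((max(a.shape[0],b.shape[0]),a.shape[1]+b.shape[1],3),np.uint8);o[:a.shape[0],:a.shape[1]]=a;o[:b.shape[0],a.shape[1]:]=b
cv2.imwrite("pics/p1.png",o)
E
```

```text
{'time': 22.675, 'tool_pos': [0.4532, 0.2739, 0.0868], 'wrist_force': [1.0657, -0.0182, 0.153], 'ft_torque': [-0.0037, -0.0501, -0.0361], 'finger_gap': 0.5608}
yaw 73.56
```

View pics/p1.png

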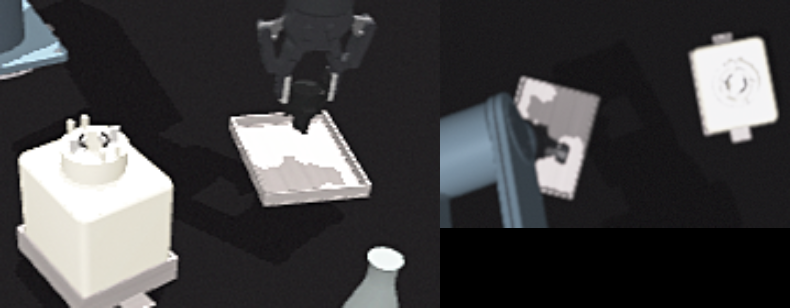

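The picture shows the cap off and held above the tray, with the can's mouth open. Lowering.

Emit:
{"name": "carry_out", "arguments": {
  "targets": "0 0 -0.012 0 0.5; 0 0 -0.025 0 0.5; 0 0 -0.035 0 0.5; 0 0 -0.042 0 0.5; 0 0 -0.044 0 0.5"
}}

```text
time: 23.4
tool_pos: [0.4543, 0.2744, 0.0444]
orientation: [[-0.001, -0.959, 0.283], [-0.0, 0.283, 0.959], [-1.0, 0.001, -0.0]]
wrist_force: [-0.1, 0.2, -1.4]
finger_gap: 0.561
```

Emit:
{"name": "carry_out", "arguments": {
  "targets": "0 0 -0.001 0 0.5; 0 0 -0.002 0 0.5; 0 0 -0.003 0 0.5; 0 0 -0.003 0 0.5; 0 0 -0.003 0 0.5"
}}

```text
time: 24.02
tool_pos: [0.4545, 0.2744, 0.0419]
orientation: [[0.0, -0.959, 0.283], [0.0, 0.283, 0.959], [-1.0, -0.0, 0.0]]
wrist_force: [0.0, 0.9, -1.2]
finger_gap: 0.564
```

```bash
python3 st.py
```

```text
{'time': 24.025, 'tool_pos': [0.4545, 0.2744, 0.0419], 'wrist_force': [0.0006, 0.9021, -1.1824], 'ft_torque': [0.0344, 0.0054, 0.0443], 'finger_gap': 0.5644}
yaw 73.57
```

Emit:
{"name": "carry_out", "arguments": {
  "targets": "0 0 -0.0005 0 0.5; 0 0 -0.001 0 0.5; 0 0 -0.0015 0 0.5; 0 0 -0.002 0 0.5; 0 0 -0.002 0 0.5"
}}

```text
time: 24.65
tool_pos: [0.4544, 0.2744, 0.0397]
orientation: [[-0.0, -0.959, 0.283], [-0.0, 0.283, 0.959], [-1.0, 0.0, -0.0]]
wrist_force: [-0.1, -0.4, -0.9]
finger_gap: 0.561
```

Emit:
{"name": "carry_out", "arguments": {
  "targets": "0 0 -0.0005 0 0.5; 0 0 -0.001 0 0.5; 0 0 -0.0015 0 0.5; 0 0 -0.0015 0 0.5; 0 0 -0.0015 0 0.5"
}}

```text
time: 25.28
tool_pos: [0.4546, 0.2744, 0.039]
orientation: [[0.0, -0.959, 0.283], [0.0, 0.283, 0.959], [-1.0, -0.0, 0.0]]
wrist_force: [-1.8, -0.9, 5.3]
finger_gap: 0.56
```

Touchdown at TCP z≈0.039. Release slowly, lowering slightly to offset the pads' backward swing as they open.

Emit:
{"name": "carry_out", "arguments": {
  "targets": "0 0 0.0003 0 0.42; 0 0 0.0003 0 0.40; 0 0 -0.0003 0 0.37; 0 0 -0.0008 0 0.35; 0 0 -0.0008 0 0.35"
}}

```text
time: 25.9
tool_pos: [0.4544, 0.2744, 0.0373]
orientation: [[-0.0, -0.959, 0.283], [-0.0, 0.283, 0.959], [-1.0, 0.0, -0.0]]
wrist_force: [-0.0, -0.2, -1.5]
finger_gap: 0.651
```

Emit:
{"name": "carry_out", "arguments": {
  "targets": "0 0 -0.0004 0 0.33; 0 0 -0.0008 0 0.31; 0 0 -0.0012 0 0.29; 0 0 -0.0015 0 0.275; 0 0 -0.0015 0 0.275"
}}

```text
time: 26.52
tool_pos: [0.4545, 0.2744, 0.036]
orientation: [[-0.0, -0.959, 0.283], [-0.0, 0.283, 0.959], [-1.0, 0.0, -0.0]]
wrist_force: [0.3, -0.1, -1.2]
finger_gap: 0.73
```

Emit:
{"name": "carry_out", "arguments": {
  "targets": "0 0 0 0 0.26; 0 0 0 0 0.24; 0 0 0 0 0.21; 0 0 0 0 0.18; 0 0 0 0 0.18"
}}

```text
time: 27.15
tool_pos: [0.4545, 0.2744, 0.036]
orientation: [[0.0, -0.959, 0.283], [-0.0, 0.283, 0.959], [-1.0, -0.0, -0.0]]
wrist_force: [-0.4, 0.7, 0.8]
finger_gap: 0.818
```

```bash
python3 st.py; python3 - <<'E'
from h import *
im=manip.camera("wrist");s=manip.camera("scene")
a=cv2.resize(im,None,fx=.9,fy=.9);b=cv2.resize(s[90:190,270:370],None,fx=3.2,fy=3.2)
o=np.zeros((346,461+320,3),np.uint8);o[:345,:461]=a[:345,:461];o[:320,461:]=b
cv2.imwrite("pics/p2.png",(255*(o/255.)**.7).astype('uint8'))
E
```

```text
{'time': 27.15, 'tool_pos': [0.4545, 0.2744, 0.036], 'wrist_force': [-0.4212, 0.725, 0.8389], 'ft_torque': [-0.0028, -0.0308, -0.01], 'finger_gap': 0.8182}
yaw 73.57
```

View pics/p2.png

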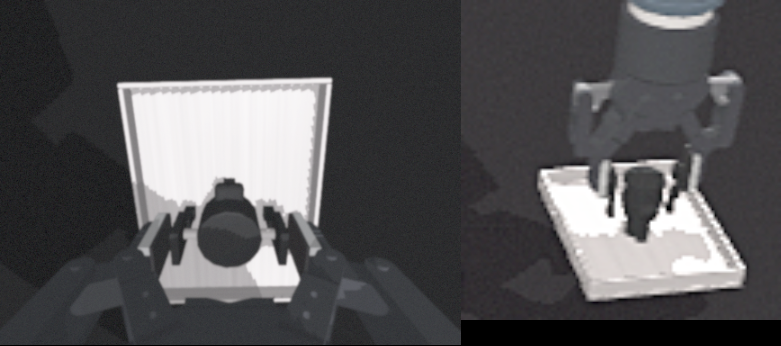

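The picture shows the cap standing upright in the tray with both fingers clear of the tabs. Open fully and withdraw straight up.

Emit:
{"name": "carry_out", "arguments": {
  "targets": "0 0 0 0 0.1; 0 0 0 0 0; 0 0 0 0 0; 0 0 0.005 0 0; 0 0 0.015 0 0"
}}

```text
time: 27.88
tool_pos: [0.4542, 0.2744, 0.0513]
orientation: [[-0.001, -0.959, 0.283], [-0.0, 0.283, 0.959], [-1.0, 0.001, -0.0]]
wrist_force: [-0.3, 0.8, 0.9]
finger_gap: 1.0
```

Emit:
{"name": "carry_out", "arguments": {
  "targets": "0 0 0.02 0 0; 0 0 0.05 0 0; 0 0 0.09 0 0; 0 0 0.13 0 0; 0 0 0.16 0 0"
}}

```text
time: 28.5
tool_pos: [0.4549, 0.2746, 0.2139]
orientation: [[0.003, -0.959, 0.283], [0.001, 0.283, 0.959], [-1.0, -0.002, 0.002]]
wrist_force: [0.5, 0.1, -0.8]
finger_gap: 1.003
```

Emit:
{"name": "carry_out", "arguments": {
  "targets": "-0.02 0.02 0.02 0 0; -0.04 0.05 0.04 0 0; -0.06 0.08 0.05 0 0; -0.08 0.11 0.05 0 0; -0.1 0.14 0.05 0 0"
}}

```text
time: 29.12
tool_pos: [0.3538, 0.4153, 0.2622]
orientation: [[0.001, -0.959, 0.283], [0.001, 0.283, 0.959], [-1.0, -0.001, 0.001]]
wrist_force: [0.9, -0.1, -0.1]
finger_gap: 1.002
```

```bash
python3 st.py; python3 - <<'E'
from h import *
s=manip.camera("scene");t=manip.camera("top")
o=np.zeros((384,780,3),np.uint8);o[:,:390]=s[:,80:470];o[:,390:]=t[:,60:450]
cv2.imwrite("pics/p3.png",o)
E
```

```text
{'time': 29.125, 'tool_pos': [0.3538, 0.4153, 0.2622], 'wrist_force': [0.9427, -0.1432, -0.0544], 'ft_torque': [-0.05, -0.0175, -0.0055], 'finger_gap': 1.0024}
yaw 73.56
```

View pics/p3.png

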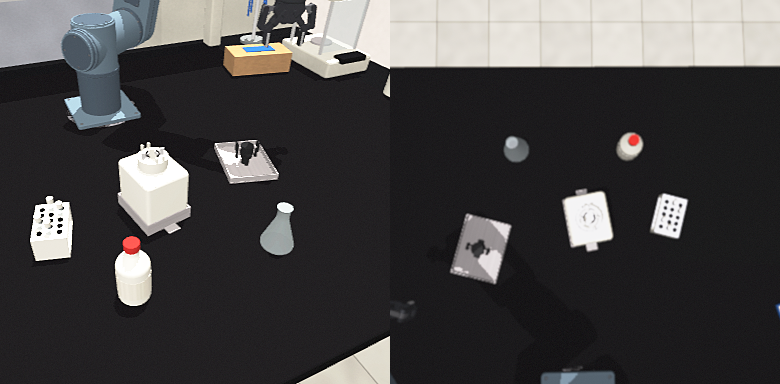

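The cap stands in the tray at about (247,152) in the scene half and (480,248) in the top half. The can is open, the flask, bottle and rack are where they were, and the arm is clear. Handing in.

```bash
python3 -c "
from cell import manip
print(manip.close_job(), manip.get_state()['time'])"
```

```text
the job is handed in; nothing more can be done
the job is handed in; nothing more can be done
```

The cap is off the can and standing upright in the steel tray, and I handed the job in at about 29 s of the 64 s allowed. I squeezed both tabs, turned the cap about 63° anticlockwise until it met its stop, lifted it straight off, set it down and released it slowly.

- **Turning:** I stopped at about 0.2 N m, roughly 2° past first touch. One foot seems to have met its stop before the other. Torque therefore rose more slowly than the expected 0.1 N m per degree, and side forces reached about 5 N, which I eased by re-centring. That makes the 2° an estimate from torque, but the cap passed the slots with 4 to 5 N of lifting force.
- **Setting down:** It touched the tray at about 5 to 7 N. While the fingers opened, the wrist still carried roughly the cap's weight until the tabs came free. The cap may therefore have settled by a millimetre or so at release.
- **Last check:** The final pictures show the cap standing in the tray and the can's mouth open. The bottle, flask and rack look unmoved, and the gripper is clear and touching nothing. I judged this by eye and took no fresh measurements.

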